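# Roll the belt pulley into the parking slot

## Task

Roll the grooved belt pulley on its rim along its lane of the wheel stand until it drops into the slot across the lanes, and leave it standing there, ready for its test. Do not lift it or let it topple, and leave the other two wheels where they stand.

Things in the scene. Friction and masses are not known exactly. Their poses are not given: they have to be found in the camera images.
- pulley_center (a point): Centre of the loose aluminium belt pulley, 64 mm diameter, 30 mm wide, about 0.2 kg, one groove 10 mm wide and 11 mm deep round its rim. Stands on its rim near the robot's end of a lane of the stand, centre 32 mm above the deck, aimed along the lane within 2 deg. y: axle. Pushed softly at mid-height, by a finger or between two open fingers before and behind it, it rolls; left alone it soon stops.
- slot (a point): Middle of the slot, at deck height. Fixed low stand: grey deck 300 x 262 mm, 12 mm high, its middle 75 mm before this point. x: along the lanes, away from the robot; y: across. Slot: gap 30 mm wide in x, 8 deep, across all 3 lanes (y = -85, 0, 85 mm; 5 mm high strips between; 8 mm lip at x = 72 mm). The pulley drops 3.7 mm into it and stays, centre 28 mm above this point.
- roller_center (a point): Centre of the plain roller: loose aluminium wheel, 64 mm diameter, 30 mm wide, smooth rim without a groove, standing in another lane, centre 32 mm above the deck. y: axle. To be left alone.
- caster_center (a point): Centre of the caster wheel: loose wheel, 50 mm diameter, 24 mm wide, black rubber tread, grey hub, standing in the remaining lane, centre 25 mm above the deck. y: axle. To be left alone.
Not all that is in view belongs to the job. What is shaped like the part that bears pulley_center but yellow is not meant.

How it is judged:
By the outcome, as a careful person would: the job done as asked, in the order asked, and still so for the second after the job is handed in, with the robot touching nothing.
It also fails if it takes over 42 s, if anything falls off the work surface, if the arm or the gripper's body presses on something with over 40 N, if the wrist force passes 120 N, or if a joint passes its speed limit or range.

## Robot

A 7-joint arm with a two-finger parallel gripper is mounted at the origin on the work surface. World frame = base frame: x ahead of the robot, y to its left, z up, the work surface at z = 0. Lengths are in m, angles in rad, forces in N, time in s.
With the tool pointing down it reaches from about 0.425 to 0.875 m from the base axis. Payload 4.7 kg.
Tool frame: the origin (TCP) lies at the very end of the fingers, on their centre line; the grasp point (between the pads) lies 19 mm behind it; z points along the fingers, y is the direction in which the jaws open and shut (so a half turn about z gives the same grasp; the last joint's range is limited). The gripper opens to 87 mm and grips with 3 to 60 N. Pads are 19 mm wide; open, the fingers measure 117 mm over their backs; the gripper's body (75 mm by 190 mm) begins 51 mm behind the grasp point.
Start: joints at [1.196, 0.321, -0.07, 1.45, 0.023, 1.371, -0.057], TCP at [0.246, -0.602, 0.223] pointing down, gripper open.
Joint ranges: [-2.86, 2.86], [-0.3, 2.09], [-1.38, 1.24], [0.06, 2.45], [-1.56, 4.7], [0.09, 2.05], [-2.69, 2.69]. Speed limits (rad/s): [2.57, 2.57, 3.14, 3.14, 3.14, 3.14, 3.14].

## Interface

Orientations are given as a rotation vector (axis times angle).
In Python, from bench import ctrl, get_image, camera_info gives the robot as it stands.
- The arm moves only by the tool carry_out, never from a script. Its argument "commands" is a list of rows, each an object of numbers: "tx", "ty", "tz": the shift along the tool's x, y, z in m; "rx", "ry", "rz": the turn, a rotation vector about the tool's x, y, z in rad; "jaw": the opening, from 0 (shut) to 1 (fully open). In form: [{"tx": .., "ty": .., "tz": .., "rx": .., "ry": .., "rz": .., "jaw": ..}, ...]. A call has 1 to 12 rows; each row is the pose to reach, as a shift and turn from the pose commanded when the call began, along the tool's axes at that moment; what a row does not reach only later rows make up. A row lasts 1/8 s, in which the tool goes at most 62.5 mm and 10.7 degrees, less where a joint would pass 70% of its speed; a pose out of reach is approached as far as the arm can. A call with a gripper value outside its range is refused whole. The fingers move at their own pace and stop on an object; "grip_force" is the grip in N (left out, the last holds). Time passes only in rows, so rows that repeat a pose let the fingers close. It gives the time, the measured TCP pose, the force and the opening at its end, in the units of the state.
- ctrl.get_state(): the state, without advancing time (a new reading comes with each control period).
- get_image(name): name is "scene" or "top"; returns the picture (400x640x3 uint8, red, green, blue); there is no depth.
- camera_info(name): a dict with "intrinsics" (3x3 intrinsics, pixels), "R" (3x3) and "t" (3): a world point X has camera coordinates R X + t. Camera axes: x right, y down, z forward; pixel columns grow to the right and rows downward; lengths in m; the calibration is good to about 2 mm. A picture is of the moment at which its call begins. camera_info takes no time and is no camera call.
- ctrl.close_job(): hands the job in, once; it reports no verdict.
The state is a dict: "time": time; "joint_positions": joint angles; "qd": joint speeds; "joint_torque": joint torques, N m; "position": TCP position; "tool_rot": TCP orientation; "ft_force": force on the tool from outside, world axes, zero at the start; "torque": the same for the moment, N m; "grip_width": opening from 0.0 (shut) to 1.0 (fully open).
Only numpy, scipy, OpenCV 4.12 (cv2) and the standard library are available. Lean on these libraries where they do the work, as an engineer would, in place of code of your own. Each camera call takes 0.05 s, during which the arm holds its last target.

## Working session

There is one attempt and no reset: what is moved stays moved. The work goes in short steps, Python scripts to look and compute and a tool call to move; the robot and the scene stay as the last step left them, time stands still between calls to the robot, and variables do not carry over. Pictures are saved under pics/ and viewed, and the job is handed in when it is done.

Besides the shell and the picture viewer there is one more tool, called after "Emit:" as name([rows], argument=value, ...), one row to a line, values as JSON. carry_out: Moves the arm, as the interface text tells. Its arguments: {"type":"object","properties":{"commands":{"type":"array"},"grip_force":{"type":"number"}},"required":["commands"]}

```bash
mkdir -p pics; python3 - <<'E'
from bench import ctrl,get_image,camera_info
import cv2,numpy as np
for n in("scene","top"):
    im=get_image(n); cv2.imwrite(f"pics/{n}0.png",im[:,:,::-1])
    c=camera_info(n); print(n,np.round(c["intrinsics"],1).tolist(),np.round(c["R"],4).tolist(),np.round(c["t"],4).tolist())
s=ctrl.get_state(); print(s["time"],s["position"],s["tool_rot"],s["grip_width"],s["ft_force"])
E
```

```text
scene [[433.1, 0.0, 320.1], [0.0, 433.1, 198.5], [0.0, 0.0, 1.0]] [[0.6353, 0.7723, 0.0023], [0.5137, -0.4203, -0.748], [-0.5767, 0.4764, -0.6637]] [-0.2857, -0.2095, 1.1157]
top [[485.2, 0.0, 315.2], [0.0, 485.2, 196.4], [0.0, 0.0, 1.0]] [[0.0151, -0.9996, 0.0243], [-0.9974, -0.0168, -0.0705], [0.0709, -0.0231, -0.9972]] [-0.0519, 0.4888, 0.8795]
0.1 [ 0.24617207 -0.60105308  0.22155585] [-3.08076529e+00 -6.06651325e-01  7.05409956e-04] 0.9983123247338537 [ 0.67310493 -0.90532289 -0.44706635]
```

View pics/scene0.png

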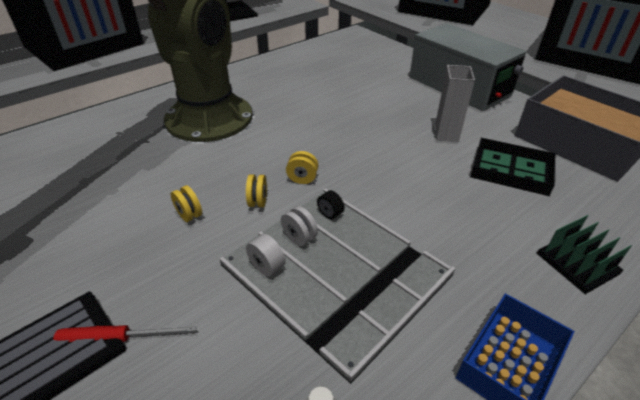

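View pics/top0.png

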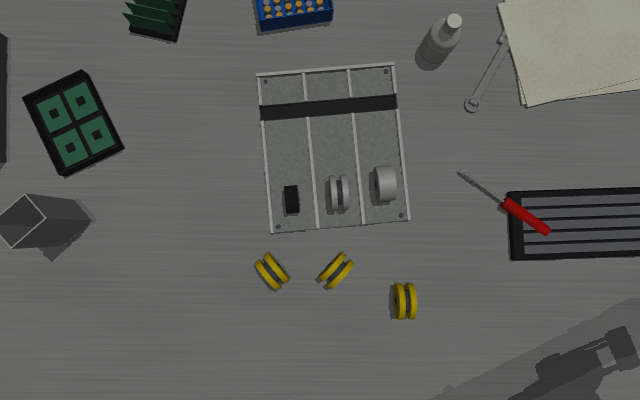

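```bash
python3 - <<'E'
import cv2
a=cv2.imread("pics/top0.png")[55:240,245:420]; cv2.imwrite("pics/top0c.png",cv2.resize(a,None,fx=3.2,fy=3.2,interpolation=cv2.INTER_CUBIC))
a=cv2.imread("pics/scene0.png")[180:385,210:465]; cv2.imwrite("pics/scene0c.png",cv2.resize(a,None,fx=2.9,fy=2.9,interpolation=cv2.INTER_CUBIC))
E
```

```text
(no output)
```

View pics/top0c.png

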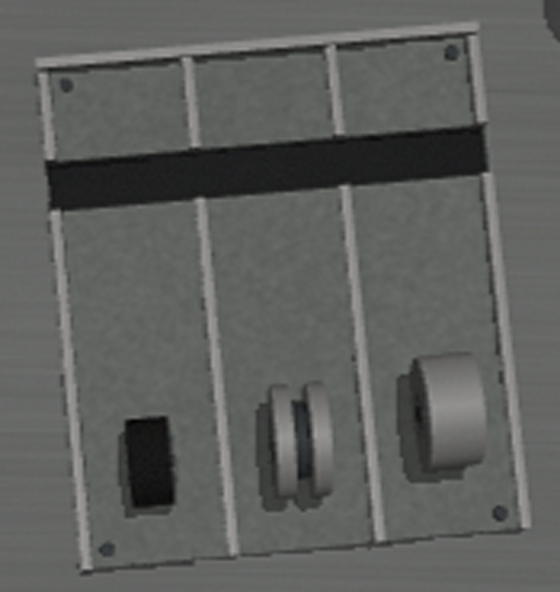

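View pics/scene0c.png

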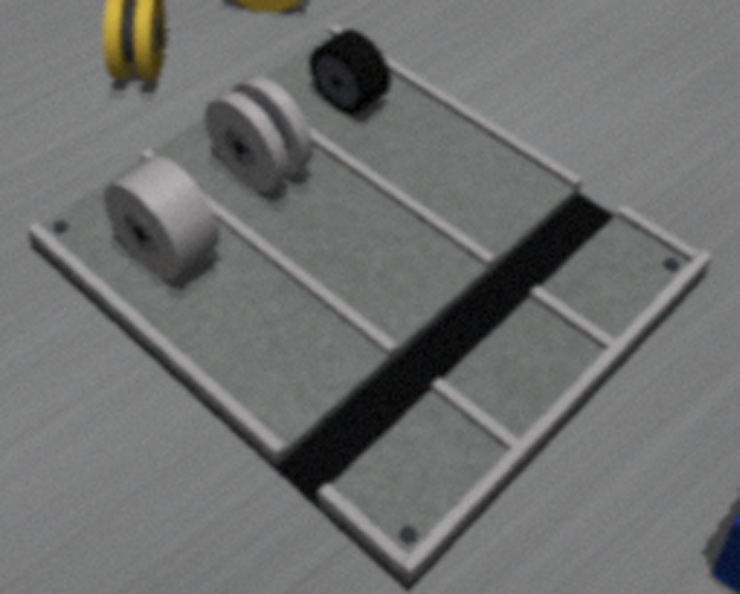

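```bash
cat > h.py <<'E'
import numpy as np
from bench import camera_info
from scipy.optimize import least_squares
C={n:{k:np.array(v) for k,v in camera_info(n).items() if k in("intrinsics","R","t")} for n in("scene","top")}
def proj(n,X):
    c=C[n]; p=(np.atleast_2d(X)@c["R"].T+c["t"])@c["intrinsics"].T; return p[:,:2]/p[:,2:]
def T(p,loc): # stand pose (x,y,yaw) at deck height .012
    c,s=np.cos(p[2]),np.sin(p[2]); l=np.atleast_2d(loc)
    return np.c_[p[0]+c*l[:,0]-s*l[:,1],p[1]+s*l[:,0]+c*l[:,1],.012+l[:,2]]
def back(n,uv,z):
    c=C[n]; d=c["R"].T@np.linalg.inv(c["intrinsics"])@np.array([uv[0],uv[1],1.]); o=-c["R"].T@c["t"]; return o+d*(z-o[2])/d[2]
E
cat > fit.py <<'E'
from h import *
top=[((52,209),(-.015,.131,0)),((487,172),(-.015,-.131,0)),((485,127),(.015,-.131,0)),((48,163),(.015,.131,0)),
((201,200),(-.015,.0425,.005)),((346,186),(-.015,-.0425,.005)),((195,148),(.015,.0425,.005)),((340,135),(.015,-.0425,.005)),((234,555),(-.225,.0425,.005)),((379,542),(-.225,-.0425,.005))]
sc=[((580,183),(-.015,.131,.005)),((492,261),(-.015,.0425,.005)),((394,348),(-.015,-.0425,.005)),((537,290),(.015,.0425,.005)),((437,382),(.015,-.0425,.005))]
tu=np.array([np.array(a)/3.2+[245,55] for a,_ in top]);tl=np.array([b for _,b in top])
su=np.array([np.array(a)/2.9+[210,180] for a,_ in sc]);sl=np.array([b for _,b in sc])
f=lambda p:(proj("top",T(p,tl))-tu).ravel()
g=lambda p:(proj("scene",T(p,sl))-su).ravel()
for nm,F in(("top",f),("scene",g),("both",lambda p:np.r_[f(p),g(p)])):
    r=least_squares(F,[.7,0,0]); print(nm,r.x.round(4),np.degrees(r.x[2]).round(2),np.abs(r.fun).max().round(2)); 
P=r.x
# pulley: silhouette model in lane frame: rim circles at w=±.015 and ±.005
th=np.linspace(0,2*np.pi,181)
def rim(cx,cy,w,yaw):
    l=np.c_[.032*np.cos(th),np.full_like(th,w),.032+.032*np.sin(th)]
    c,s=np.cos(yaw),np.sin(yaw)
    return T(P,np.c_[cx+c*l[:,0]-s*l[:,1],cy+s*l[:,0]+c*l[:,1],l[:,2]])
def box(n,cx,cy,yaw):
    p=np.vstack([proj(n,rim(cx,cy,w,yaw)) for w in(-.015,.015)]); return p
def res(q):
    p=(box("top",q[0],q[1],0)-[245,55])*3.2
    s=(box("scene",q[0],q[1],0)-[210,180])*2.9
    return np.r_[p.min(0)-[270,381],p.max(0)-[332,506],s.min(0)-[205,77],s.max(0)-[312,196]]
r=least_squares(res,[-.17,0]);print("pulley lane",r.x.round(4),"world",T(P,[[*r.x,.032]]).round(4),r.fun.round(1))
import cv2
for n,o,k in(("top",[245,55],3.2),("scene",[210,180],2.9)):
    im=cv2.imread(f"pics/{n}0c.png")
    for w in(-.015,-.005,.005,.015): cv2.polylines(im,[np.int32((proj(n,rim(*r.x,w,0))-o)*k)],True,(0,255,0),1)
    cv2.imwrite(f"pics/{n}_ov.png",im)
E
python3 fit.py
```

```text
top [ 0.6584 -0.0681  0.107 ] 6.13 1.61
scene [ 0.6604 -0.069   0.1098] 6.29 1.24
both [ 0.6591 -0.0683  0.1062] 6.08 1.73
pulley lane [-0.1652 -0.0003] world [[ 0.4948 -0.0861  0.044 ]] [-1.8  1.   3.  -5.8 -2.1 -2.3 -0.2 -4.7]
```

View pics/top_ov.png

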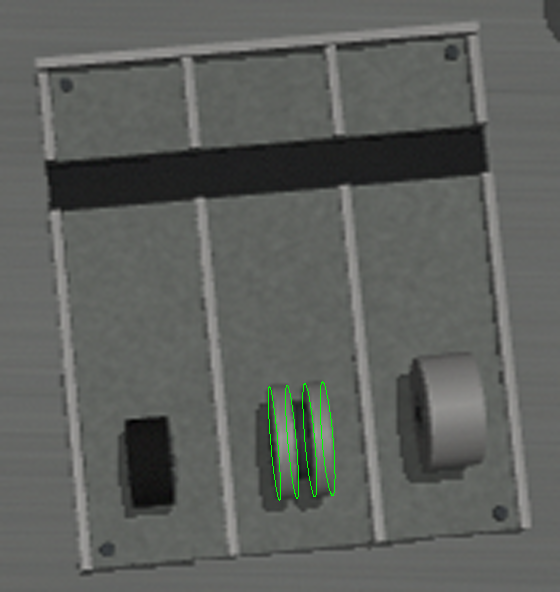

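View pics/scene_ov.png

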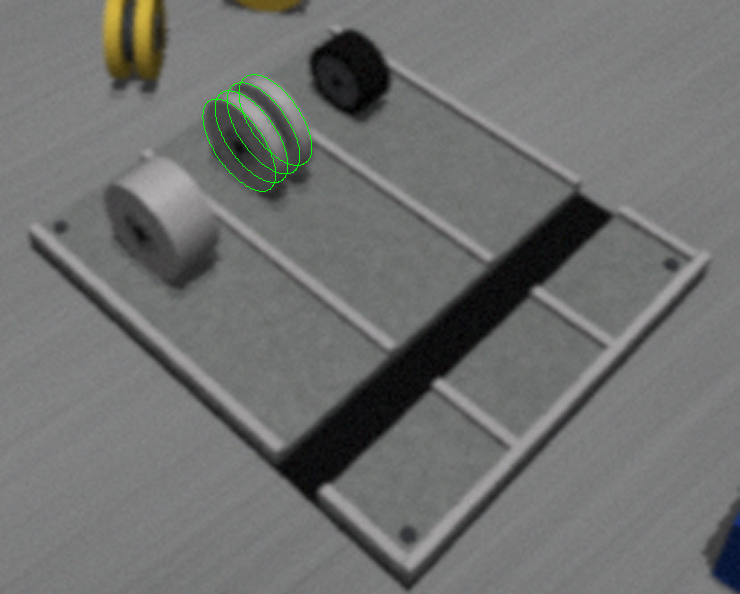

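```bash
cat > go.py <<'E'
import sys
from h import *
from bench import ctrl
from scipy.spatial.transform import Rotation as Ro
P=np.array([.6591,-.0683,.1066])
def show():
    s=ctrl.get_state(); R=Ro.from_rotvec(s["tool_rot"]); c,n=np.cos(P[2]),np.sin(P[2]); d=np.array(s["position"])[:2]-P[:2]
    y=R.as_matrix()[:,1]; print("t",round(s["time"],2),"lane",np.round([c*d[0]+n*d[1],-n*d[0]+c*d[1]],4),"z",round(s["position"][2],4),"ydir",np.degrees(np.arctan2(y[1],y[0])).round(2),"tilt",R.as_matrix()[:2,2].round(4),"F",np.round(s["ft_force"],1),"g",round(s["grip_width"],3)); return s,R
def move(lx,ly,zdeck):
    s,R=show(); X=T(P,[[lx,ly,zdeck]])[0]
    t=R.inv().apply(X-s["position"])
    Rt=Ro.from_matrix(np.array([[-np.cos(P[2]-np.pi/2)*-1*-1 if 0 else np.cos(P[2]+np.pi/2),np.cos(P[2]),0],[np.sin(P[2]+np.pi/2),np.sin(P[2]),0],[0,0,-1.]]))
    r=(R.inv()*Rt).as_rotvec(); print("world",X.round(4),"shift",t.round(4),"rot",r.round(4))
if __name__=="__main__": move(*map(float,sys.argv[1:]))
E
python3 go.py -.1652 0 .17
```

```text
t 0.1 lane [-0.4673 -0.4858] z 0.2216 ydir -67.72 tilt [-0.0008  0.0015] F [ 0.7 -0.9 -0.4] g 0.998
world [ 0.4948 -0.0859  0.182 ] shift [ 0.4254 -0.3824  0.0402] rot [-1.6000e-03 -1.0000e-03 -1.2885e+00]
```

Emit:
carry_out([
  {"tx":0.0425,"ty":-0.0382,"tz":0.0,"rz":-0.129,"jaw":1},
  {"tx":0.085,"ty":-0.0765,"tz":0.0,"rz":-0.258,"jaw":1},
  {"tx":0.1276,"ty":-0.1147,"tz":0.0,"rz":-0.387,"jaw":1},
  {"tx":0.17,"ty":-0.153,"tz":0.0,"rz":-0.515,"jaw":1},
  {"tx":0.2127,"ty":-0.191,"tz":0.01,"rz":-0.644,"jaw":1},
  {"tx":0.255,"ty":-0.229,"tz":0.01,"rz":-0.773,"jaw":1},
  {"tx":0.298,"ty":-0.268,"tz":0.02,"rz":-0.902,"jaw":1},
  {"tx":0.34,"ty":-0.306,"tz":0.03,"rz":-1.031,"jaw":1},
  {"tx":0.383,"ty":-0.344,"tz":0.04,"rz":-1.16,"jaw":1},
  {"tx":0.4254,"ty":-0.3824,"tz":0.04,"rz":-1.2885,"jaw":1},
  {"tx":0.4254,"ty":-0.3824,"tz":0.04,"rz":-1.2885,"jaw":1},
  {"tx":0.4254,"ty":-0.3824,"tz":0.04,"rz":-1.2885,"jaw":1},
])

```text
invalid input
```

```bash
python3 go.py -.1652 0 .08;python3 - <<'E'
from bench import get_image
import cv2,numpy as np
a=cv2.resize(get_image("top")[55:255,235:435,::-1],None,fx=2.0,fy=2,interpolation=2); b=cv2.resize(get_image("scene")[90:290,150:350,::-1],None,fx=2,fy=2,interpolation=2)
cv2.imwrite("pics/p1.png",np.hstack([a,b]))
E
```

```text
t 0.1 lane [-0.4673 -0.4858] z 0.2216 ydir -67.72 tilt [-0.0008  0.0015] F [ 0.7 -0.9 -0.4] g 0.998
world [ 0.4948 -0.0859  0.092 ] shift [ 0.4254 -0.3822  0.1302] rot [-1.6000e-03 -1.0000e-03 -1.2885e+00]
```

View pics/p1.png

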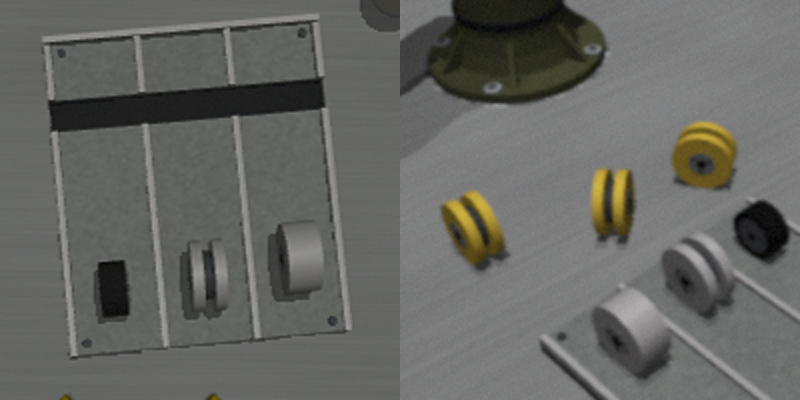

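The picture shows the arm still at its start and the scene unchanged, because the call was refused. I'll retry with every field filled in.

Emit:
carry_out([
  {"tx":0.0425,"ty":-0.0382,"tz":0.0,"rx":0.0,"ry":0.0,"rz":-0.129,"jaw":1.0},
  {"tx":0.085,"ty":-0.0765,"tz":0.0,"rx":0.0,"ry":0.0,"rz":-0.258,"jaw":1.0},
  {"tx":0.1276,"ty":-0.1147,"tz":0.0,"rx":0.0,"ry":0.0,"rz":-0.387,"jaw":1.0},
  {"tx":0.17,"ty":-0.153,"tz":0.0,"rx":0.0,"ry":0.0,"rz":-0.515,"jaw":1.0},
  {"tx":0.2127,"ty":-0.191,"tz":0.01,"rx":0.0,"ry":0.0,"rz":-0.644,"jaw":1.0},
  {"tx":0.255,"ty":-0.229,"tz":0.01,"rx":0.0,"ry":0.0,"rz":-0.773,"jaw":1.0},
  {"tx":0.298,"ty":-0.268,"tz":0.02,"rx":0.0,"ry":0.0,"rz":-0.902,"jaw":1.0},
  {"tx":0.34,"ty":-0.306,"tz":0.03,"rx":0.0,"ry":0.0,"rz":-1.031,"jaw":1.0},
  {"tx":0.383,"ty":-0.344,"tz":0.04,"rx":0.0,"ry":0.0,"rz":-1.16,"jaw":1.0},
  {"tx":0.4254,"ty":-0.3824,"tz":0.04,"rx":0.0,"ry":0.0,"rz":-1.2885,"jaw":1.0},
  {"tx":0.4254,"ty":-0.3824,"tz":0.04,"rx":0.0,"ry":0.0,"rz":-1.2885,"jaw":1.0},
  {"tx":0.4254,"ty":-0.3824,"tz":0.04,"rx":0.0,"ry":0.0,"rz":-1.2885,"jaw":1.0},
])

```text
time: 1.7
position: [0.4948, -0.0869, 0.1824]
tool_rot: [2.1, 2.336, -0.001]
ft_force: [-0.2, -0.3, 0.1]
grip_width: 0.996
```

```bash
python3 go.py -.1652 0 .08;python3 - <<'E'
from bench import get_image
import cv2,numpy as np
a=cv2.resize(get_image("top")[55:255,235:435,::-1],None,fx=2.0,fy=2,interpolation=2); b=cv2.resize(get_image("scene")[90:290,180:380,::-1],None,fx=2,fy=2,interpolation=2)
cv2.imwrite("pics/p2.png",np.hstack([a,b]))
E
```

```text
t 1.7 lane [-0.1653 -0.001 ] z 0.1824 ydir 6.08 tilt [-0.0005 -0.0006] F [-0.2 -0.3  0.1] g 0.996
world [ 0.4948 -0.0859  0.092 ] shift [0.001  0.0002 0.0904] rot [-0.0006  0.0006 -0.0005]
```

View pics/p2.png

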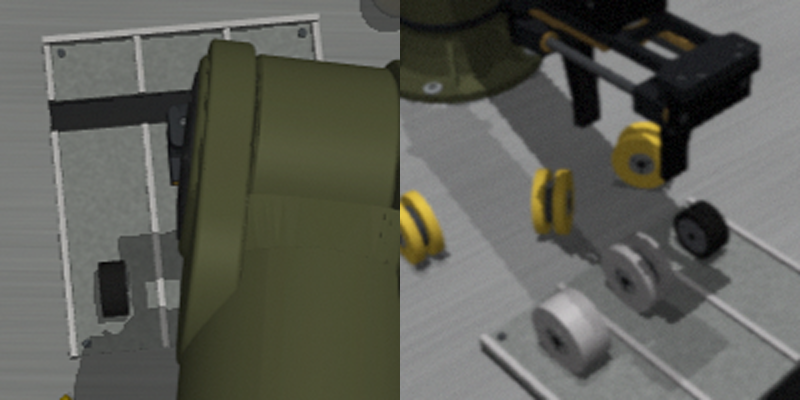

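Emit:
carry_out([
  {"tx":0.001,"ty":0.0,"tz":0.04,"rx":0.0,"ry":0.0,"rz":0.0,"jaw":1.0},
  {"tx":0.001,"ty":0.0,"tz":0.08,"rx":0.0,"ry":0.0,"rz":0.0,"jaw":1.0},
  {"tx":0.001,"ty":0.0,"tz":0.098,"rx":0.0,"ry":0.0,"rz":0.0,"jaw":1.0},
  {"tx":0.001,"ty":0.0,"tz":0.098,"rx":0.0,"ry":0.0,"rz":0.0,"jaw":1.0},
])

```text
time: 2.3
position: [0.4941, -0.0861, 0.0838]
tool_rot: [-2.101, -2.333, 0.002]
ft_force: [0.0, -0.6, 0.7]
grip_width: 0.999
```

```bash
python3 go.py -.1652 0 .02;python3 - <<'E'
from bench import get_image
import cv2,numpy as np
b=cv2.resize(get_image("scene")[150:300,210:410,::-1],None,fx=4,fy=4,interpolation=2)
cv2.imwrite("pics/p3.png",b)
E
```

```text
t 2.3 lane [-1.66e-01 -1.00e-04] z 0.0838 ydir 6.01 tilt [-0.0022  0.0006] F [ 0.  -0.6  0.7] g 0.999
world [ 0.4948 -0.0859  0.032 ] shift [0.0001 0.0009 0.0518] rot [-0.0021 -0.0008 -0.0017]
```

View pics/p3.png

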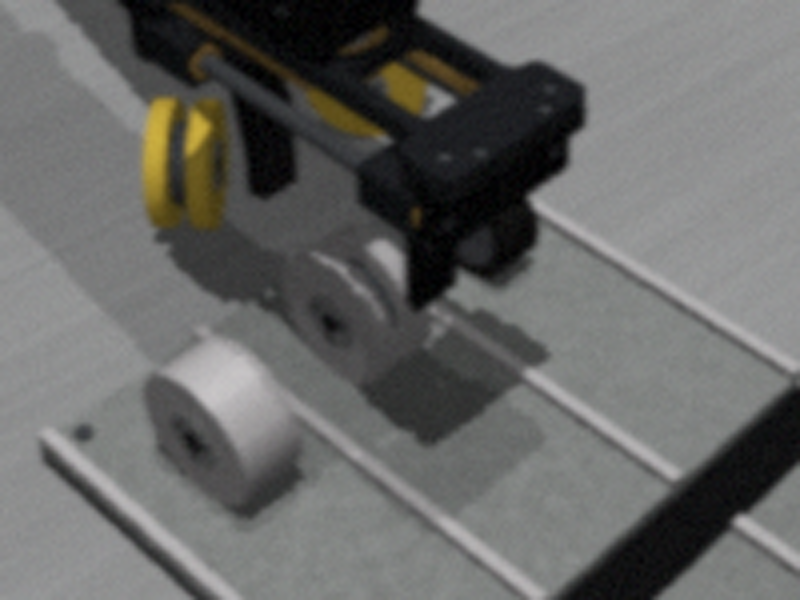

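The fingers stand before and behind the pulley, with the front tip at about (430,300) and the rear tip at about (270,195) in the crop. Both are clear of the neighbouring wheels, so I'm going down.

Emit:
carry_out([
  {"tx":0.0,"ty":0.001,"tz":0.013,"rx":0.0,"ry":0.0,"rz":0.0,"jaw":1.0},
  {"tx":0.0,"ty":0.001,"tz":0.026,"rx":0.0,"ry":0.0,"rz":0.0,"jaw":1.0},
  {"tx":0.0,"ty":0.001,"tz":0.039,"rx":0.0,"ry":0.0,"rz":0.0,"jaw":1.0},
  {"tx":0.0,"ty":0.001,"tz":0.052,"rx":0.0,"ry":0.0,"rz":0.0,"jaw":1.0},
  {"tx":0.0,"ty":0.001,"tz":0.052,"rx":0.0,"ry":0.0,"rz":0.0,"jaw":1.0},
])

```text
time: 2.98
position: [0.4948, -0.085, 0.0311]
tool_rot: [-2.098, -2.335, 0.002]
ft_force: [0.1, -0.4, -0.1]
grip_width: 0.998
```

```bash
python3 go.py -.05 0 .02;python3 - <<'E'
from bench import get_image
import cv2,numpy as np
b=cv2.resize(get_image("scene")[150:300,210:410,::-1],None,fx=4,fy=4,interpolation=2)
cv2.imwrite("pics/p4.png",b)
E
```

```text
t 2.98 lane [-0.1651  0.0009] z 0.0311 ydir 6.12 tilt [-0.0026  0.0009] F [ 0.1 -0.4 -0.1] g 0.998
world [ 0.6094 -0.0736  0.032 ] shift [-0.0009  0.1151 -0.0012] rot [-0.0025 -0.0011  0.0002]
```

View pics/p4.png

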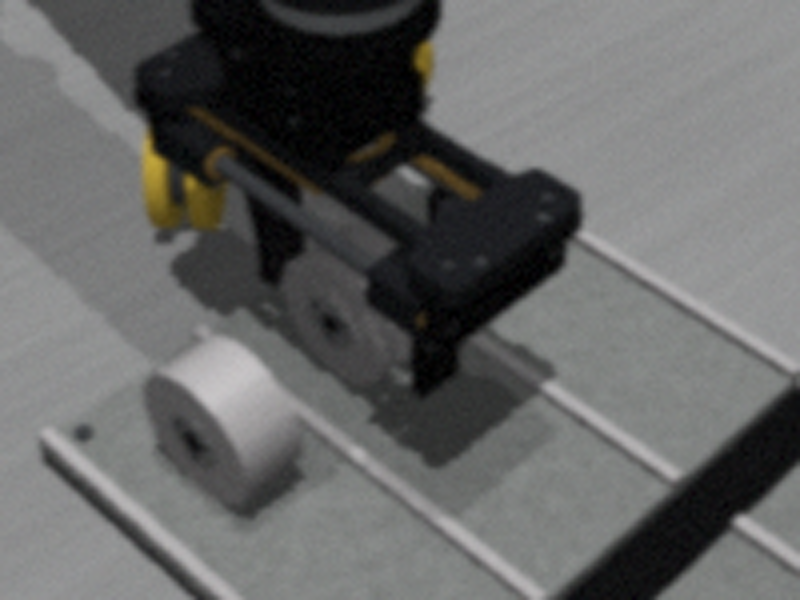

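Emit:
carry_out([
  {"tx":0.0,"ty":0.004,"tz":-0.001,"rx":0.0,"ry":0.0,"rz":0.0,"jaw":1.0},
  {"tx":0.0,"ty":0.008,"tz":-0.001,"rx":0.0,"ry":0.0,"rz":0.0,"jaw":1.0},
  {"tx":0.0,"ty":0.011,"tz":-0.001,"rx":0.0,"ry":0.0,"rz":0.0,"jaw":1.0},
  {"tx":0.0,"ty":0.014,"tz":-0.001,"rx":0.0,"ry":0.0,"rz":0.0,"jaw":1.0},
  {"tx":0.0,"ty":0.017,"tz":-0.001,"rx":0.0,"ry":0.0,"rz":0.0,"jaw":1.0},
  {"tx":0.0,"ty":0.021,"tz":-0.001,"rx":0.0,"ry":0.0,"rz":0.0,"jaw":1.0},
  {"tx":0.0,"ty":0.025,"tz":-0.001,"rx":0.0,"ry":0.0,"rz":0.0,"jaw":1.0},
  {"tx":0.0,"ty":0.029,"tz":-0.001,"rx":0.0,"ry":0.0,"rz":0.0,"jaw":1.0},
  {"tx":0.0,"ty":0.033,"tz":-0.001,"rx":0.0,"ry":0.0,"rz":0.0,"jaw":1.0},
  {"tx":0.0,"ty":0.037,"tz":-0.001,"rx":0.0,"ry":0.0,"rz":0.0,"jaw":1.0},
  {"tx":0.0,"ty":0.041,"tz":-0.001,"rx":0.0,"ry":0.0,"rz":0.0,"jaw":1.0},
  {"tx":0.0,"ty":0.045,"tz":-0.001,"rx":0.0,"ry":0.0,"rz":0.0,"jaw":1.0},
])

```text
time: 4.53
position: [0.541, -0.0805, 0.0335]
tool_rot: [2.1, 2.336, -0.0]
ft_force: [-0.2, 0.0, -0.1]
grip_width: 1.002
```

```bash
python3 go.py -.018 0 .02;python3 - <<'E'
from bench import get_image
import cv2,numpy as np
b=cv2.resize(get_image("scene")[170:320,230:430,::-1],None,fx=4,fy=4,interpolation=2)
cv2.imwrite("pics/p5.png",b)
E
```

```text
t 4.53 lane [-0.1188  0.0004] z 0.0335 ydir 6.1 tilt [-0.     -0.0001] F [-0.2  0.  -0.1] g 1.002
world [ 0.6412 -0.0702  0.032 ] shift [-0.0004  0.1008  0.0015] rot [-0.      0.0001 -0.0001]
```

View pics/p5.png

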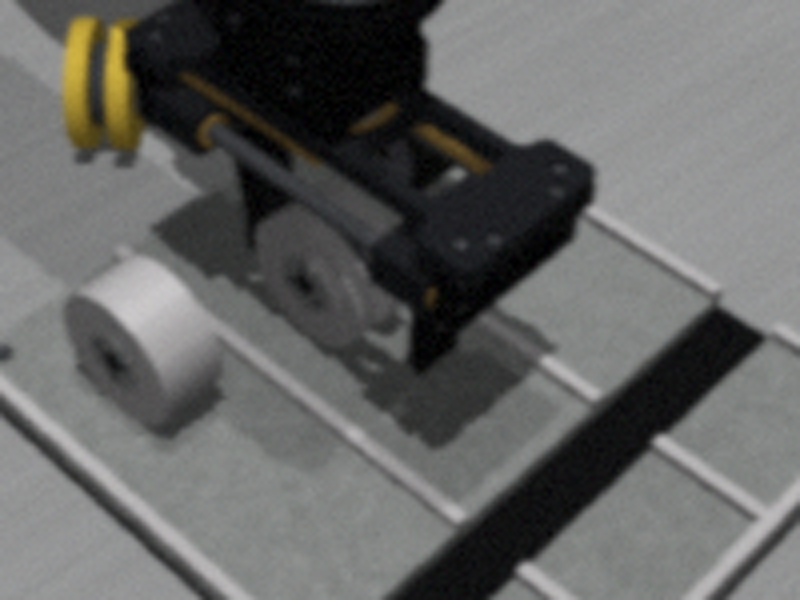

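The pulley is upright and rolling between the fingers, with its hub at about (305,280) in the crop. I'm continuing.

Emit:
carry_out([
  {"tx":0.0,"ty":0.0045,"tz":0.001,"rx":0.0,"ry":0.0,"rz":0.0,"jaw":1.0},
  {"tx":0.0,"ty":0.009,"tz":0.001,"rx":0.0,"ry":0.0,"rz":0.0,"jaw":1.0},
  {"tx":0.0,"ty":0.0135,"tz":0.001,"rx":0.0,"ry":0.0,"rz":0.0,"jaw":1.0},
  {"tx":0.0,"ty":0.018,"tz":0.001,"rx":0.0,"ry":0.0,"rz":0.0,"jaw":1.0},
  {"tx":0.0,"ty":0.0225,"tz":0.001,"rx":0.0,"ry":0.0,"rz":0.0,"jaw":1.0},
  {"tx":0.0,"ty":0.027,"tz":0.001,"rx":0.0,"ry":0.0,"rz":0.0,"jaw":1.0},
  {"tx":0.0,"ty":0.0315,"tz":0.001,"rx":0.0,"ry":0.0,"rz":0.0,"jaw":1.0},
  {"tx":0.0,"ty":0.036,"tz":0.001,"rx":0.0,"ry":0.0,"rz":0.0,"jaw":1.0},
  {"tx":0.0,"ty":0.0405,"tz":0.001,"rx":0.0,"ry":0.0,"rz":0.0,"jaw":1.0},
  {"tx":0.0,"ty":0.045,"tz":0.001,"rx":0.0,"ry":0.0,"rz":0.0,"jaw":1.0},
  {"tx":0.0,"ty":0.0495,"tz":0.001,"rx":0.0,"ry":0.0,"rz":0.0,"jaw":1.0},
  {"tx":0.0,"ty":0.053,"tz":0.001,"rx":0.0,"ry":0.0,"rz":0.0,"jaw":1.0},
])

```text
time: 6.08
position: [0.5938, -0.0748, 0.0325]
tool_rot: [2.1, 2.336, 0.0]
ft_force: [0.1, -0.6, -0.4]
grip_width: 1.001
```

```bash
python3 go.py -.018 0 .02;python3 - <<'E'
from bench import get_image
import cv2,numpy as np
b=cv2.resize(get_image("scene")[190:340,250:450,::-1],None,fx=4,fy=4,interpolation=2)
cv2.imwrite("pics/p6.png",b)
E
```

```text
t 6.08 lane [-0.0657  0.0004] z 0.0325 ydir 6.1 tilt [ 0.0001 -0.    ] F [ 0.1 -0.6 -0.4] g 1.001
world [ 0.6412 -0.0702  0.032 ] shift [-0.0004  0.0477  0.0006] rot [ 0.0001  0.     -0.0001]
```

View pics/p6.png

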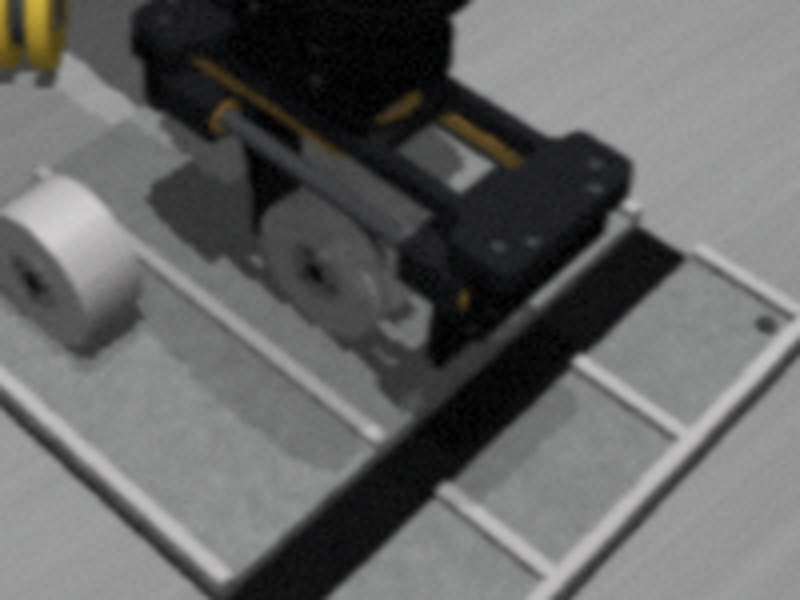

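Emit:
carry_out([
  {"tx":0.0,"ty":0.0045,"tz":0.0,"rx":0.0,"ry":0.0,"rz":0.0,"jaw":1.0},
  {"tx":0.0,"ty":0.009,"tz":0.0,"rx":0.0,"ry":0.0,"rz":0.0,"jaw":1.0},
  {"tx":0.0,"ty":0.0135,"tz":0.0,"rx":0.0,"ry":0.0,"rz":0.0,"jaw":1.0},
  {"tx":0.0,"ty":0.018,"tz":0.0,"rx":0.0,"ry":0.0,"rz":0.0,"jaw":1.0},
  {"tx":0.0,"ty":0.0225,"tz":0.0,"rx":0.0,"ry":0.0,"rz":0.0,"jaw":1.0},
  {"tx":0.0,"ty":0.027,"tz":0.0,"rx":0.0,"ry":0.0,"rz":0.0,"jaw":1.0},
  {"tx":0.0,"ty":0.031,"tz":0.0,"rx":0.0,"ry":0.0,"rz":0.0,"jaw":1.0},
  {"tx":0.0,"ty":0.035,"tz":0.0,"rx":0.0,"ry":0.0,"rz":0.0,"jaw":1.0},
  {"tx":0.0,"ty":0.039,"tz":0.0,"rx":0.0,"ry":0.0,"rz":0.0,"jaw":1.0},
  {"tx":0.0,"ty":0.043,"tz":0.0,"rx":0.0,"ry":0.0,"rz":0.0,"jaw":1.0},
  {"tx":0.0,"ty":0.047,"tz":0.0,"rx":0.0,"ry":0.0,"rz":0.0,"jaw":1.0},
  {"tx":0.0,"ty":0.05,"tz":0.0,"rx":0.0,"ry":0.0,"rz":0.0,"jaw":1.0},
])

```text
time: 7.62
position: [0.6434, -0.0696, 0.0325]
tool_rot: [2.1, 2.336, -0.0]
ft_force: [-0.1, 0.9, 0.4]
grip_width: 0.997
```

```bash
python3 go.py .006 0 .02;python3 - <<'E'
from bench import get_image
import cv2,numpy as np
b=cv2.resize(get_image("scene")[200:350,270:470,::-1],None,fx=4,fy=4,interpolation=2)
cv2.imwrite("pics/p7.png",b)
E
```

```text
t 7.62 lane [-0.0157  0.0004] z 0.0325 ydir 6.1 tilt [ 0.0001 -0.0001] F [-0.1  0.9  0.4] g 0.997
world [ 0.6651 -0.0677  0.032 ] shift [-0.0004  0.0217  0.0005] rot [ 0.0001  0.0001 -0.0001]
```

View pics/p7.png

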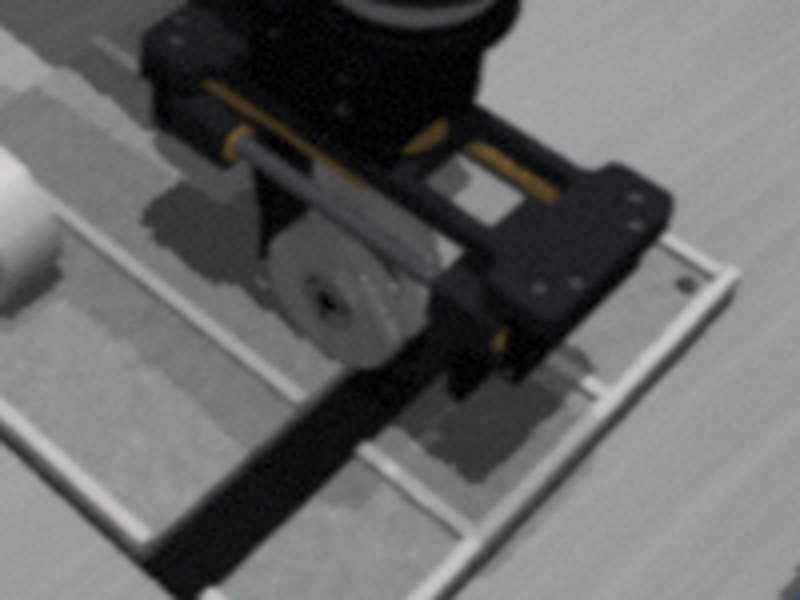

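The pulley is just before the slot edge and still upright, with its hub at about (325,293). I'll make the last slow push into the slot.

Emit:
carry_out([
  {"tx":0.0,"ty":0.003,"tz":0.0,"rx":0.0,"ry":0.0,"rz":0.0,"jaw":1.0},
  {"tx":0.0,"ty":0.006,"tz":0.0,"rx":0.0,"ry":0.0,"rz":0.0,"jaw":1.0},
  {"tx":0.0,"ty":0.0085,"tz":0.0,"rx":0.0,"ry":0.0,"rz":0.0,"jaw":1.0},
  {"tx":0.0,"ty":0.011,"tz":0.0,"rx":0.0,"ry":0.0,"rz":0.0,"jaw":1.0},
  {"tx":0.0,"ty":0.0135,"tz":0.0,"rx":0.0,"ry":0.0,"rz":0.0,"jaw":1.0},
  {"tx":0.0,"ty":0.016,"tz":0.0,"rx":0.0,"ry":0.0,"rz":0.0,"jaw":1.0},
  {"tx":0.0,"ty":0.018,"tz":0.0,"rx":0.0,"ry":0.0,"rz":0.0,"jaw":1.0},
  {"tx":0.0,"ty":0.02,"tz":0.0,"rx":0.0,"ry":0.0,"rz":0.0,"jaw":1.0},
  {"tx":0.0,"ty":0.02,"tz":0.0,"rx":0.0,"ry":0.0,"rz":0.0,"jaw":1.0},
  {"tx":0.0,"ty":0.02,"tz":0.0,"rx":0.0,"ry":0.0,"rz":0.0,"jaw":1.0},
  {"tx":0.0,"ty":0.02,"tz":0.0,"rx":0.0,"ry":0.0,"rz":0.0,"jaw":1.0},
])

```text
time: 9.05
position: [0.6629, -0.0675, 0.0325]
tool_rot: [2.1, 2.336, -0.0]
ft_force: [-0.7, 0.4, 0.1]
grip_width: 1.003
```

```bash
python3 go.py 0 0 .02;python3 - <<'E'
from bench import get_image
import cv2,numpy as np
b=cv2.resize(get_image("scene")[200:350,270:470,::-1],None,fx=4,fy=4,interpolation=2)
cv2.imwrite("pics/p8.png",b)
E
```

```text
t 9.05 lane [0.0039 0.0004] z 0.0325 ydir 6.1 tilt [-0.0001 -0.0002] F [-0.7  0.4  0.1] g 1.003
world [ 0.6591 -0.0683  0.032 ] shift [-0.0004 -0.0039  0.0005] rot [-0.0001  0.0001 -0.0001]
```

View pics/p8.png

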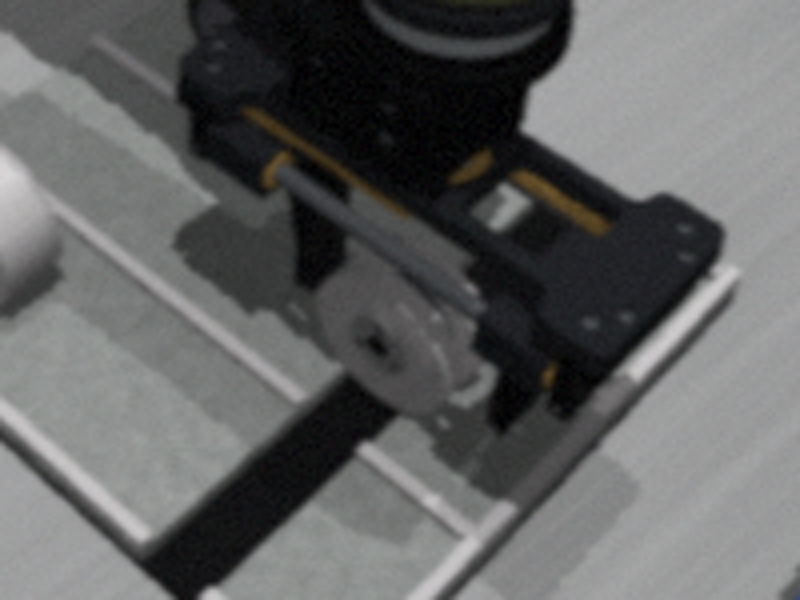

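```bash
python3 - <<'E'
from h import *
P=[.6591,-.0683,.1066]
for l in([0,-.015,.0283],[-.008,-.015,.030],[.005,-.015,.029]): print(l,((proj("scene",T(P,l))-[270,200])*4).round(0))
E
```

```text
[0, -0.015, 0.0283] [[381. 343.]]
[-0.008, -0.015, 0.03] [[366. 329.]]
[0.005, -0.015, 0.029] [[391. 350.]]
```

The hub at (375,342) matches the predicted seated position of (381,343). I'll centre the fingers about it and withdraw straight up.

Emit:
carry_out([
  {"tx":0.0,"ty":-0.002,"tz":0.0,"rx":0.0,"ry":0.0,"rz":0.0,"jaw":1.0},
  {"tx":0.0,"ty":-0.004,"tz":0.0,"rx":0.0,"ry":0.0,"rz":0.0,"jaw":1.0},
  {"tx":0.0,"ty":-0.004,"tz":0.0,"rx":0.0,"ry":0.0,"rz":0.0,"jaw":1.0},
  {"tx":0.0,"ty":-0.004,"tz":-0.01,"rx":0.0,"ry":0.0,"rz":0.0,"jaw":1.0},
  {"tx":0.0,"ty":-0.004,"tz":-0.025,"rx":0.0,"ry":0.0,"rz":0.0,"jaw":1.0},
  {"tx":0.0,"ty":-0.004,"tz":-0.045,"rx":0.0,"ry":0.0,"rz":0.0,"jaw":1.0},
  {"tx":0.0,"ty":-0.004,"tz":-0.07,"rx":0.0,"ry":0.0,"rz":0.0,"jaw":1.0},
  {"tx":0.0,"ty":-0.004,"tz":-0.1,"rx":0.0,"ry":0.0,"rz":0.0,"jaw":1.0},
  {"tx":0.0,"ty":-0.004,"tz":-0.14,"rx":0.0,"ry":0.0,"rz":0.0,"jaw":1.0},
  {"tx":0.05,"ty":-0.004,"tz":-0.17,"rx":0.0,"ry":0.0,"rz":0.0,"jaw":1.0},
  {"tx":0.1,"ty":-0.004,"tz":-0.17,"rx":0.0,"ry":0.0,"rz":0.0,"jaw":1.0},
  {"tx":0.15,"ty":-0.004,"tz":-0.17,"rx":0.0,"ry":0.0,"rz":0.0,"jaw":1.0},
])

```text
time: 10.6
position: [0.6434, 0.0829, 0.2052]
tool_rot: [2.099, 2.334, 0.003]
ft_force: [0.5, 1.2, -0.2]
grip_width: 0.997
```

```bash
python3 go.py 0 0 .02;python3 - <<'E'
from bench import get_image
import cv2,numpy as np
a=cv2.resize(get_image("top")[55:255,235:435,::-1],None,fx=2.0,fy=2,interpolation=2); b=cv2.resize(get_image("scene")[180:380,230:430,::-1],None,fx=2,fy=2,interpolation=2)
cv2.imwrite("pics/p9.png",np.hstack([a,b]))
E
```

```text
t 10.6 lane [0.0005 0.152 ] z 0.2052 ydir 6.08 tilt [ 0.0034 -0.    ] F [ 0.5  1.2 -0.2] g 0.997
world [ 0.6591 -0.0683  0.032 ] shift [-0.152  -0.001   0.1732] rot [ 0.0033  0.0004 -0.0004]
```

View pics/p9.png

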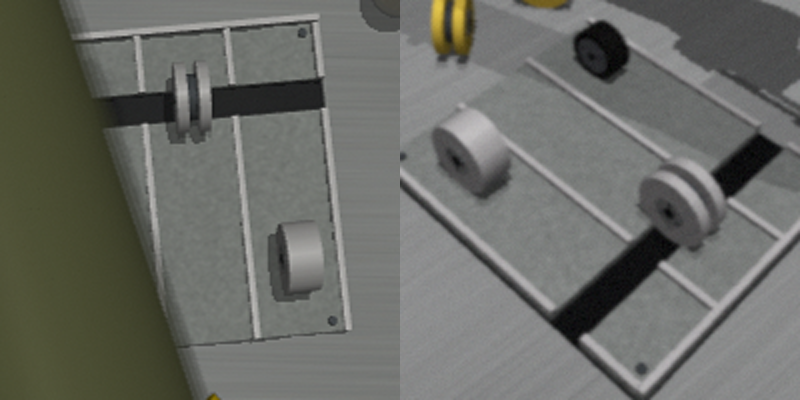

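```bash
python3 - <<'E'
from h import *
from bench import ctrl
P=[.6591,-.0683,.1066]
th=np.linspace(0,6.28,100)
for z in(.0283,):
  for w in(-.015,.015):
    X=T(P,np.c_[.032*np.cos(th),0*th+w,z+.032*np.sin(th)])
    q=(proj("top",X)-[235,55])*2; s=(proj("scene",X)-[230,180])*2; print(q.min(0),q.max(0),s.min(0),s.max(0))
ctrl.close_job()
E
```

```text
[202.61933825  59.48227752] [210.92905639 130.51576674] [239.50810106 176.63377741] [303.59338554 246.27817528]
[170.61022827  62.21053145] [177.60800578 133.27804923] [264.04142553 155.25468603] [327.97888202 223.53804368]
the job is handed in; nothing more can be done
```

The grooved belt pulley is standing in the slot in its middle lane, and the job is handed in. I rolled it there slowly between the two open fingers, one before and one behind it. I then centred the fingers around it and withdrew straight up.

**Pulley:** The last pictures, taken at about 10.6 s of the 42 s allowed, show it upright and centred in the lane. Its outline agrees with the seated position I calculated to within about 3 px in the 2x crops, roughly 2–3 mm. The one exception is its lower edge in the top view, which reads about 5 px off.

**Other wheels:** The plain roller is where it was in both views. The caster looks undisturbed, but only the scene camera shows it, because the arm hides it from the top camera.

**Contact and force:** The gripper was clear of everything at hand-in. The forces I read after each move stayed below about 1.5 N. I did not record the forces during the moves.

My first move call was refused because it left out some fields, so nothing moved then.

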